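Close and lock the filler of an oil lubrication unit

TASK

The lubrication unit on the bench has just been topped up and its filler cap is still loose. Screw the filler cap fully home (clockwise from above), then swing the hinged lock bar over the cap until it lies flat with its slot right down over the staple, and let go. Leave the tools and other things where they are.

Things in the scene. Friction and masses are not known exactly. Their poses are not given: they have to be found in the camera images.
- lube_unit: Fixed grey oil tank, 200 (x) x 360 (y) mm, cover 110 mm above the bench. Origin: centre of its underside; yaw varies. In its frame the filler neck is at x=0, y=0; hinge bracket at y=48 to 62 mm (40 mm wide, 168 mm high); staple post at y=-60; pump motor and gauge from y=-108 to -173, up to 185 mm above the bench; distributor with fittings on the +x face, up to x=138 mm, 102 mm high.
- cap (a joint): Twist of the black screw cap, rad: 0 = fully home (hard stop), grows as it is unscrewed (anticlockwise from above); starts 1.6 to 2.7. It rises 1.9 mm per rad, is captive (at most 3.3 rad, never lifts off), has a steady friction of 0.12 N m and stays where left. Knurled disc 50 mm across, 18 mm tall, with a straight grip ridge on top, 44 mm long, 16 wide, 20 tall.
- cap_grip (a point): On the cap's axis in its grip ridge, 10 mm below the ridge's top and 10 mm above the disc's top; 144 mm above the bench when the cap is home. Turns with the cap: z up, the ridge runs along its y, so fingers close on the ridge along its x. At cap joint 0 its axes are parallel to the unit's: the ridge then lies along under the closed lock bar.
- lockbar (a joint): Angle of the steel lock bar: 0 = closed, flat over the cap (hard stop); grows as it swings up and back; starts folded back, 2.5 to 2.8 (stop 2.95). Stiff hinge (0.14 N m): stays where left, must be pressed right down. 4 mm strip, 28 wide, 142 long from the hinge. Two cheeks under it, 9 mm deep, 24 apart, 25 to 85 mm from the hinge, straddle the cap's ridge: it closes only when the cap is home.
- bar_hinge (a point): On the lock bar's hinge axis (which runs along the unit's x), mid width, 160 mm above the bench; fixed to the unit, axes parallel to the unit's. A point of the bar r from the hinge lies at y = -r cos(q), z = +r sin(q) from here, q being joint lockbar.
- bar_end (a point): On the lock bar's centre line, mid thickness, 100 mm from the hinge axis and 42 mm short of the tip, where the bar has parallel edges 28 mm apart and can be pinched across its width. Its 8 mm wide slot begins here and ends 130 mm from the hinge. Moves with the bar; x across the width, -y towards the tip.
- staple (a point): Middle of the staple, a 4 mm wire loop 16 mm long in y on an 18 x 24 mm post; this point lies at the level of the closed bar's top, 162 mm above the bench; the loop's top is 14 mm higher. Fixed to the unit.
- oil_bottle: Bystander: grey oil bottle, 72 mm across, 210 mm tall, standing on the bench; origin centre of its base.
- funnel: Bystander: steel funnel standing upside down on the bench, 104 mm across, 115 mm tall; origin centre of its underside.
- parts_bin: Bystander: blue plastic bin with fittings, 110 x 170 x 70 mm; origin centre of its underside.
- screwdriver: Bystander: screwdriver 200 mm long lying on the bench; origin under its middle.
- long_spanner: Bystander: steel spanner 220 mm long lying on the bench on the -y side of the tank; origin under its middle.
- short_spanner: Bystander: steel spanner 120 mm long lying on the tank's cover, along y, about 70 mm to the +x side of the cap; origin under its middle.
- coupling: Bystander: brass pipe coupling, 26 mm across, 28 mm tall, standing on the tank's cover near its -x, +y corner; origin centre of its underside.

How it is judged:
By the outcome, as a careful person would: the job done as asked, in the order asked, and still so for the second after the job is handed in, with the robot touching nothing.
It also fails if it takes over 72 s, if anything falls off the work surface, if the arm or the gripper's body presses on something with over 40 N, if the wrist force passes 120 N, or if a joint passes its speed limit or range.

ROBOT

A 6-joint arm with a two-finger parallel gripper is mounted at the origin on the work surface. World frame = base frame: x ahead of the robot, y to its left, z up, the work surface at z = 0. Lengths are in m, angles in rad, forces in N, time in s.
With the tool pointing down it reaches from about 0.4 to 0.925 m from the base axis. Payload 12.5 kg.
Tool frame: the origin (TCP) lies on the mounting face of the last link; the fingertips stand 190 mm ahead of it and the grasp point (between the pads) lies 171 mm ahead of it (robot.grip_depth is the distance from the TCP to the grasp point, in m); z points along the fingers, y is the line along which they close (so a half turn about z gives the same grasp; the last joint's range is limited). The gripper opens to 95 mm and grips with 3 to 60 N. Pads are 20 mm wide; open, the fingers measure 119 mm over their backs; the gripper's body (75 mm by 180 mm) begins 59 mm behind the grasp point.
Start: joints at [1.117, 0.491, 1.559, -0, 1.092, -0.106], TCP at [0.213, 0.588, 0.405] pointing down, gripper open.
Joint ranges: [-3.1, 3.1], [-0.84, 2.19], [0.05, 2.79], [-1.13, 4.28], [0.06, 2.93], [-2.69, 2.69]. Speed limits (rad/s): [2.22, 2.22, 2.79, 3.14, 3.14, 3.14].

INTERFACE

Orientations are given as [roll, pitch, yaw] about the fixed x, y, z axes, in that order (R = Rz(yaw) Ry(pitch) Rx(roll)).
In Python, from rig import sense, imaging, robot, spot_in, cut_out gives the robot as it stands. The module is installed in compiled form; this text tells all that it offers.
- The arm moves only by the shell command python3 -m inch 'ROWS'. ROWS is JSON, a list of rows, each an object with "hand": the closure, from -1 (fully open) to 1 (shut); "offset": the shift along the world's x, y, z in units of 12 cm (1.0 is 12 cm), a list of three; "roll": the turn about the world's z in units of 180 degrees (1.0 is 180 degrees). A call has 1 to 5 rows; each row shifts and turns the commanded pose from where the row before left it; what a row does not reach is not made up. A row lasts 1/12 s, in which the tool goes at most 41.7 mm and 7.16 degrees, less where a joint would pass 70% of its speed; a pose out of reach is approached as far as the arm can. A call with a number of a shift or a turn outside -1 to 1 is refused whole. A call with a gripper value outside its range is refused whole. The fingers move at their own pace and stop on an object; the grip force is fixed at half the most. Time passes only in rows, so rows that do not move let the fingers close. It gives the time, the measured TCP pose, the force, the opening and the grip force at its end, in the units of the state.
- sense(): the state, without advancing time (a new reading comes with each control period).
- imaging.read_camera(name): name is "scene" or "side" or "wrist"; returns a dict with "color" (420x560x3 uint8, red, green, blue), "z_map" (420x560 float32, m along the optical axis (not along the pixel's ray), 0 where there is no reading), "intrinsics" (3x3 intrinsics, pixels), "T" (4x4, takes a point from camera to world coordinates). Camera axes: x right, y down, z forward; pixel columns grow to the right and rows downward; lengths in m; the calibration is good to about 2 mm. A picture is of the moment at which its call begins.
- robot.close_job(): hands the job in; it is judged then, once.
Trained networks look in a picture, given as the dict that the camera call returned (one of the last four; its "shot" number tells which), for a name from the list of things; names that differ only in an ending like _2 or _b are one class to them, and where a whole thing is asked for, a point or a joint stands for the part that bears it (a point fixed in the world has none). Each returns a list of dicts, best first, with "confidence" (0 to 1); they miss things now and then, are a little off and sometimes report something else, mostly with a low value. They report only what shows in the picture. A call takes as long as a camera call.
- spot_in(picture, thing): "centre" ([column, row] as shares, 0 to 1, of the picture: columns of its width, rows of its height, amid what is visible of it).
- cut_out(picture, thing): "mask" (420x560 bool, what is visible of it) and "centre" ([column, row] as shares, 0 to 1, of the picture: columns of its width, rows of its height, amid what is visible of it).
The state is a dict: "time_s": time; "joint_pos": joint angles; "joint_velocities": joint speeds; "joint_torque": joint torques, N m; "tcp_pos": TCP position; "ee_rot": TCP orientation; "contact_force": force on the tool from outside, world axes, zero at the start; "ft_torque": the same for the moment, N m; "grip_width": opening from 0.0 (shut) to 1.0 (fully open); "gripper_force": force on a finger pad.
Only numpy, scipy, OpenCV 4.12 (cv2) and the standard library are available. Lean on these libraries where they do the work, as an engineer would, in place of code of your own. Each camera call takes 0.05 s, during which the arm holds its last target. There are 200 camera calls.

## Working session

There is one attempt and no reset: what is moved stays moved. The work goes in short steps, Python scripts to look and compute and a shell command to move; the robot and the scene stay as the last step left them, time stands still between calls to the robot, and variables do not carry over. Pictures are saved under pics/ and viewed, at most 10 in all, crops included, and the job is handed in when it is done.

```bash
mkdir -p pics; cat > h.py <<'E'
import numpy as np,cv2
from rig import sense,imaging,robot,spot_in,cut_out
def pts(p,mask):
    z=p["z_map"];m=mask&(z>0);v,u=np.nonzero(m);K=p["intrinsics"];d=z[m]
    c=np.stack([(u-K[0,2])/K[0,0]*d,(v-K[1,2])/K[1,1]*d,d,np.ones_like(d)])
    return (p["T"]@c)[:3].T
def proj(p,P):
    c=np.linalg.inv(p["T"])@np.append(P,1);q=p["intrinsics"]@c[:3];return q[:2]/q[2]
def save(p,n,crop=None,k=1):
    im=cv2.cvtColor(p["color"],cv2.COLOR_RGB2BGR)
    if crop: im=im[crop[1]:crop[3],crop[0]:crop[2]]
    cv2.imwrite("pics/"+n,cv2.resize(im,None,fx=k,fy=k,interpolation=cv2.INTER_CUBIC))
E
python3 - <<'E'
from h import *
s=sense();print(s)
ims=[]
for c in ("scene","side"):
    p=imaging.read_camera(c);ims.append(p["color"])
    print(c,p["T"][:3,3].round(3))
    for t in ("lube_unit","cap","lockbar","oil_bottle","funnel","coupling","short_spanner","parts_bin"):
        for r in cut_out(p,t)[:1]:
            P=pts(p,r["mask"]);print(t,round(r["confidence"],2),(np.array(r["centre"])*[560,420]).round(),len(P),np.median(P,0).round(3),np.percentile(P,2,axis=0).round(3),np.percentile(P,98,axis=0).round(3))
im=np.vstack(ims);cv2.imwrite("pics/a.png",cv2.cvtColor(cv2.resize(im,(400,600)),cv2.COLOR_RGB2BGR))
cv2.imwrite("pics/a1.png",cv2.cvtColor(ims[0],cv2.COLOR_RGB2BGR));cv2.imwrite("pics/a2.png",cv2.cvtColor(ims[1],cv2.COLOR_RGB2BGR))
E
```

```text
{'time_s': 0.0, 'joint_pos': array([ 1.11740744e+00,  4.91587246e-01,  1.55943792e+00, -6.85046840e-06,
        1.09167455e+00, -1.05606053e-01]), 'joint_velocities': array([ 3.70212585e-04, -1.38505296e-03,  6.94827432e-04,  5.82325569e-04,
       -9.11107389e-04,  3.98028149e-05]), 'joint_torque': array([-1.24952228e-03, -6.12658381e+01, -2.58171755e+01,  6.90958207e-02,
        4.83773765e-02, -1.10955170e-04]), 'tcp_pos': array([0.21298198, 0.58756831, 0.4041484 ]), 'ee_rot': array([-3.14049112e+00, -1.10653203e-04,  2.79381293e+00]), 'contact_force': array([ 0.71094165,  0.49668734, -0.84635079]), 'ft_torque': array([ 0.04232418,  0.01792693, -0.02127584]), 'gripper_force': 0.0, 'grip_width': 1.0032400826943584}
scene [1.293 0.178 0.866]
lube_unit 0.78 [270. 233.] 8799 [ 0.57  -0.035  0.111] [ 0.425 -0.19   0.021] [0.648 0.139 0.201]
cap 0.56 [272. 218.] 297 [ 0.527 -0.037  0.139] [ 0.503 -0.064  0.113] [ 0.542 -0.015  0.161]
lockbar 0.72 [136. 242.] 1006 [ 0.637 -0.421  0.035] [ 0.567 -0.494 -0.   ] [ 0.672 -0.385  0.113]
oil_bottle 0.69 [116. 205.] 1162 [ 0.556 -0.512  0.114] 
[... 421 characters left out ...]
97 -0.231  0.019] [0.643 0.111 0.19 ]
cap 0.6 [288. 202.] 230 [ 0.514 -0.055  0.14 ] [ 0.494 -0.069  0.117] [ 0.539 -0.026  0.16 ]
lockbar 0.65 [274. 173.] 284 [0.495 0.052 0.186] [0.471 0.005 0.113] [0.52  0.125 0.224]
oil_bottle 0.84 [356. 346.] 2736 [ 0.529 -0.55   0.119] [ 0.504 -0.564  0.011] [ 0.563 -0.518  0.211]
funnel 0.62 [379. 323.] 895 [ 0.626 -0.46   0.045] [ 0.608 -0.488  0.003] [ 0.668 -0.43   0.113]
coupling 0.53 [247. 189.] 102 [0.423 0.076 0.128] [ 0.409  0.069 -0.001] [0.456 0.363 0.14 ]
short_spanner 0.74 [298. 193.] 170 [0.567 0.036 0.118] [ 0.534 -0.029  0.109] [0.585 0.092 0.157]
parts_bin 0.85 [233. 164.] 950 [0.413 0.406 0.039] [0.354 0.384 0.002] [0.473 0.567 0.072]
```

View pics/a1.png

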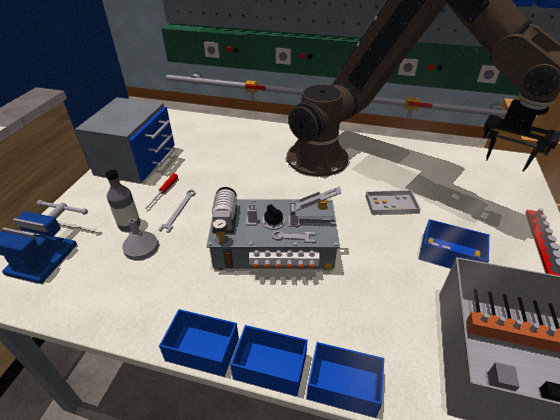

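View pics/a2.png

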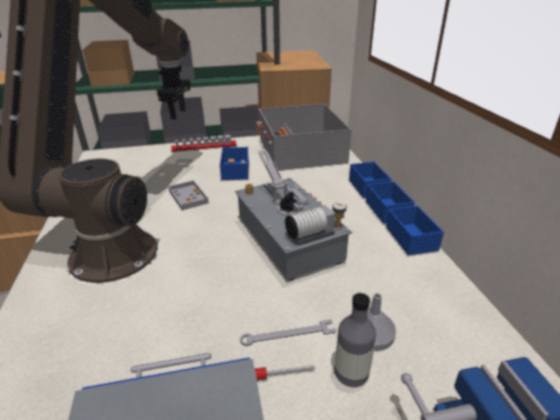

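The tank sits near (0.52, -0.04), roughly along y. The cap is at scene pixel (272, 217), the bar is folded back at (318, 197), and the motor is on the -y side. Next I'll take the wrist camera over it.

```bash

python3 -m inch '[{"hand":-1,"offset":[0.15,-0.3,0.08],"roll":0},{"hand":-1,"offset":[0.15,-0.3,0.08],"roll":0},{"hand":-1,"offset":[0.15,-0.3,0.08],"roll":0},{"hand":-1,"offset":[0.15,-0.3,0.08],"roll":0},{"hand":-1,"offset":[0.15,-0.3,0.08],"roll":0}]' | tail -c 500
python3 -m inch '[{"hand":-1,"offset":[0.15,-0.3,0.05],"roll":0},{"hand":-1,"offset":[0.15,-0.3,0.05],"roll":0},{"hand":-1,"offset":[0.15,-0.3,0.05],"roll":0},{"hand":-1,"offset":[0.15,-0.3,0.05],"roll":0},{"hand":-1,"offset":[0.15,-0.3,0.05],"roll":0}]' | tail -c 500
python3 -m inch '[{"hand":-1,"offset":[0.15,-0.3,0],"roll":0},{"hand":-1,"offset":[0.15,-0.3,0],"roll":0},{"hand":-1,"offset":[0.15,-0.3,0],"roll":0},{"hand":-1,"offset":[0.15,-0.3,0],"roll":0},{"hand":-1,"offset":[0.15,-0.3,0],"roll":0}]' | tail -c 500
python3 -m inch '[{"hand":-1,"offset":[0.15,-0.15,0],"roll":0},{"hand":-1,"offset":[0,0,0],"roll":0}]' | tail -c 500
python3 - <<'E'
from h import *
p=imaging.read_camera("wrist");save(p,"b.png")
print(p["T"].round(3))
for t in ("lube_unit","cap","lockbar","short_spanner","coupling"):
    for r in cut_out(p,t)[:1]:
        P=pts(p,r["mask"]);print(t,round(r["confidence"],2),(np.array(r["centre"])*[560,420]).round(),len(P),np.median(P,0).round(3),np.percentile(P,2,axis=0).round(3),np.percentile(P,98,axis=0).round(3))
        if t=="lube_unit":
            Q=P[(P[:,2]>.104)&(P[:,2]<.116)];print(cv2.minAreaRect(Q[:,:2].astype(np.float32)))
E
```

```text
time_s: 1.32
tcp_pos: [0.3033, 0.4059, 0.4532]
ee_rot: [3.141, 0.0, 2.794]
contact_force: [1.0, 0.6, 0.8]
grip_width: 0.999
gripper_force: 0.0
time_s: 1.73
tcp_pos: [0.3933, 0.2257, 0.4834]
ee_rot: [3.141, 0.001, 2.794]
contact_force: [1.6, 1.1, 0.4]
grip_width: 1.0
gripper_force: 0.0
time_s: 2.15
tcp_pos: [0.4833, 0.0456, 0.4831]
ee_rot: [3.141, 0.001, 2.794]
contact_force: [0.3, 0.2, 0.4]
grip_width: 1.0
gripper_force: 0.0
time_s: 2.32
tcp_pos: [0.5032, 0.0262, 0.4825]
ee_rot: [-3.141, 0.001, 2.79]
contact_force: [-0.2, 0.6, -1.3]
grip_width: 1.002
gripper_force: 0.0
[[ 0.344  0.907  0.243  0.435]
 [ 0.939 -0.332 -0.09   0.051]
 [-0.     0.259 -0.966  0.463]
 [ 0.     0.     0.     1.   ]]
lube_unit 0.65 [251. 196.] 53435 [0.485 0.006 0.111] [ 0.397 -0.192  0.1  ] [0.626 0.133 0.221]
((0.5176879167556763, -0.041389867663383484), (0.20024403929710388, 0.3608354926109314), 14.302116394042969)
cap 0.92 [214. 231.] 2276 [ 0.513 -0.037  0.14 ] [ 0.493 -0.062  0.126] [ 0.538 -0.017  0.16 ]
lockbar 0.63 [337. 163.] 6631 [0.488 0.079 0.201] [0.464 0.01  0.112] [0.514 0.132 0.228]
short_spanner 0.92 [312. 237.] 2244 [0.565 0.038 0.118] [ 0.54  -0.025  0.112] [0.585 0.085 0.12 ]
coupling 0.85 [305.  77.] 612 [0.42  0.084 0.138] [0.409 0.071 0.112] [0.432 0.095 0.14 ]
```

View pics/b.png

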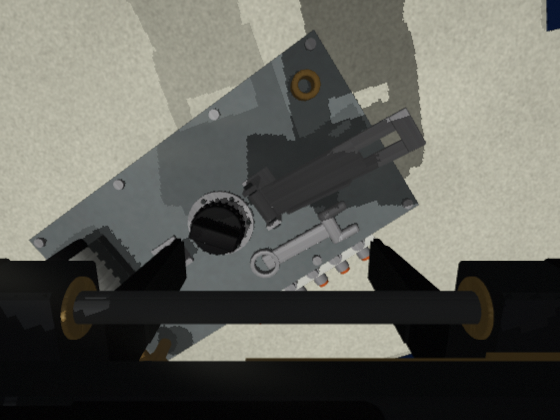

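The wrist view shows the cap at (218, 228) with its ridge visible, and the bar folded back. The tank centre comes out at (0.518, -0.041) with yaw 14.3°. Next: measure the ridge and the bar angle.

```bash
python3 - <<'E'
from h import *
yaw=np.radians(14.3);c=np.array([.5177,-.0414]);R=np.array([[np.cos(yaw),-np.sin(yaw)],[np.sin(yaw),np.cos(yaw)]])
p=imaging.read_camera("wrist");save(p,"c.png",(170,180,290,290),5)
P=pts(p,np.ones((420,560),bool));L=np.c_[(P[:,:2]-c)@R,P[:,2]]
m=(np.hypot(L[:,0],L[:,1])<.03)&(L[:,2]>.12)&(L[:,2]<.2)
print(np.histogram(L[m,2],np.arange(.12,.17,.002)))
top=np.percentile(L[m,2],99);r=L[m&(L[:,2]>top-.004)];print(top,len(r))
print("ridge unit frame",cv2.minAreaRect(r[:,:2].astype(np.float32)),r.mean(0))
print("world",cv2.minAreaRect(P[m&(L[:,2]>top-.004)][:,:2].astype(np.float32)))
b=L[(abs(L[:,0])<.014)&(L[:,1]>.07)&(L[:,2]>.165)];f=np.polyfit(b[:,1],b[:,2],1);q=np.pi-np.arctan(f[0]);print("bar",f,q,b[:,1].max(),b[:,2].max())
E
```

```text
(array([  0,  15,  27,  34,  30,  42,  41,  71, 111, 710, 150,  26,  33,
        38,  39,  34,  38,  32,  88, 605, 109,   0,   0,   0,   0]), array([0.12 , 0.122, 0.124, 0.126, 0.128, 0.13 , 0.132, 0.134, 0.136,
       0.138, 0.14 , 0.142, 0.144, 0.146, 0.148, 0.15 , 0.152, 0.154,
       0.156, 0.158, 0.16 , 0.162, 0.164, 0.166, 0.168, 0.17 ]))
0.16049482797110123 789
ridge unit frame ((-0.0003735218197107315, 0.0003743749111890793), (0.04371216148138046, 0.01606268435716629), 36.819122314453125) [-0.00051548  0.00085268  0.15910929]
world ((0.5172455906867981, -0.041129447519779205), (0.04371216520667076, 0.01606270670890808), 51.119102478027344)
bar [-0.71154307  0.45349301] 3.7600237107058203 0.18127048378175234 0.41951359371097896
```

View pics/c.png

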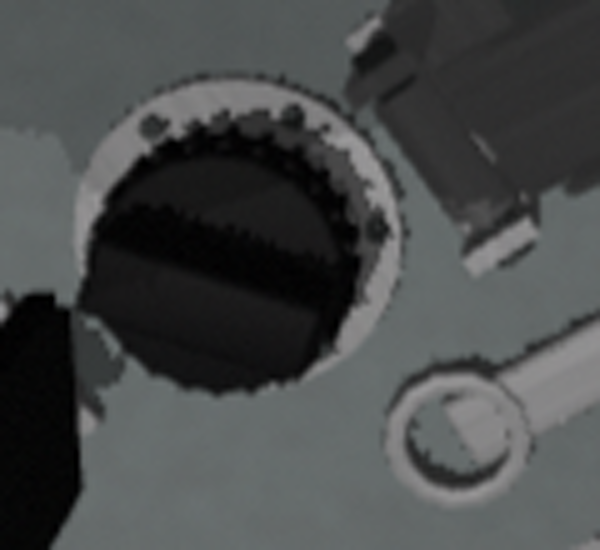

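Ridge angle in the unit frame gives q ≈ 2.21 rad (127°). A single grasp works, from tool yaw 231° to 104°. I'll turn +71°, centre over the cap and part-close the fingers to clear the bracket.

```bash

python3 -m inch '[{"hand":0.1,"offset":[0.012,-0.056,0],"roll":0.0395},{"hand":0.1,"offset":[0.012,-0.056,0],"roll":0.0395},{"hand":0.1,"offset":[0.012,-0.056,0],"roll":0.0395},{"hand":0.1,"offset":[0.012,-0.056,0],"roll":0.0395},{"hand":0.1,"offset":[0.012,-0.056,0],"roll":0.0395}]' >/dev/null
python3 -m inch '[{"hand":0.1,"offset":[0.012,-0.056,0],"roll":0.0395},{"hand":0.1,"offset":[0.012,-0.056,0],"roll":0.0395},{"hand":0.1,"offset":[0.012,-0.056,0],"roll":0.0395},{"hand":0.1,"offset":[0.012,-0.056,0],"roll":0.0395},{"hand":0.1,"offset":[0.012,-0.056,0],"roll":0.0395}]' >/dev/null
python3 -m inch '[{"hand":0.1,"offset":[0,0,-0.3],"roll":0},{"hand":0.1,"offset":[0,0,-0.3],"roll":0},{"hand":0.1,"offset":[0,0,0],"roll":0}]'
python3 - <<'E'
from h import *
s=sense();print(s["joint_pos"].round(3),s["tcp_pos"].round(4),s["ee_rot"].round(4))
yaw=np.radians(14.3);c=np.array([.5177,-.0414]);R=np.array([[np.cos(yaw),-np.sin(yaw)],[np.sin(yaw),np.cos(yaw)]])
for n in ("wrist","scene","side"):
    p=imaging.read_camera(n)
    for r in cut_out(p,"lockbar")[:2]:
        P=pts(p,r["mask"]);L=np.c_[(P[:,:2]-c)@R,P[:,2]]
        b=L[(abs(L[:,0])<.02)&(L[:,1]>.07)&(L[:,1]<.2)&(L[:,2]>.165)&(L[:,2]<.25)]
        if len(b)<50: continue
        for _ in range(4):
            f=np.polyfit(b[:,1],b[:,2],1);e=abs(b[:,2]-np.polyval(f,b[:,1]));b=b[e<.004]
        print(n,len(b),f,np.pi-np.arctan(f[0]),b.min(0),b.max(0),b.mean(0))
    if n=="wrist":
        save(p,"d.png")
        for r in cut_out(p,"cap")[:1]:
            P=pts(p,r["mask"]);P=P[P[:,2]>.155];print(r["confidence"],len(P));print(cv2.minAreaRect(P[:,:2].astype(np.float32)),P[:,2].max())
E
```

```text
time_s: 3.75
tcp_pos: [0.5143, -0.0369, 0.4061]
ee_rot: [3.134, -0.004, -2.248]
contact_force: [-0.0, 0.7, 0.3]
grip_width: 0.446
gripper_force: 0.0
[-0.2    0.336  1.82   0.     0.994 -2.665] [ 0.5143 -0.0369  0.4061] [ 3.1343 -0.0037 -2.2477]
0.96 1479
((0.5172692537307739, -0.041092030704021454), (0.04365162178874016, 0.016034655272960663), 50.50441360473633) 0.16128503073047037
scene 257 [0.50581577 0.13742219] 2.6733032615859065 [-0.01816844  0.07085279  0.17152394] [0.01654634 0.18155401 0.22959429] [-0.00037558  0.12951583  0.2028693 ]
side 233 [0.51892323 0.13571424] 2.66292131998323 [-0.01392591  0.0711136   0.17140842] [0.01700267 0.180082   0.22952029] [0.00128917 0.12575694 0.20097244]
side 195 [0.52195648 0.1354511 ] 2.6605345471536133 [-0.01370472  0.0711136   0.17140842] [0.01563401 0.17686847 0.22952029] [0.00037264 0.12136714 0.19879946]
```

View pics/d.png

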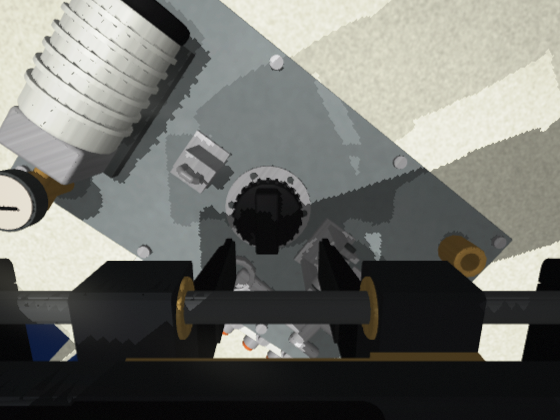

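The fingers straddle the cap at (268, 205), but joint 6 is close to its limit. I'll back off 5° and let the pads align the ridge; that turns the cap clockwise, which is fine.

```bash

python3 -m inch '[{"hand":0.1,"offset":[0.025,-0.036,0],"roll":-0.03},{"hand":0.1,"offset":[0,0,-0.1],"roll":0},{"hand":0.1,"offset":[0,0,0],"roll":0}]'; python3 -c "
from h import *
print(sense()['joint_pos'].round(3))"
```

```text
time_s: 4.35
tcp_pos: [0.5182, -0.042, 0.3984]
ee_rot: [3.141, -0.0, -2.343]
contact_force: [-0.1, 0.2, 0.0]
grip_width: 0.451
gripper_force: 0.0
[-0.208  0.35   1.822  0.     0.971 -2.577]
```

```bash

python3 -m inch '[{"hand":0.1,"offset":[-0.007,0.007,-0.25],"roll":0},{"hand":0.1,"offset":[0,0,-0.2],"roll":0},{"hand":0.1,"offset":[0,0,-0.11],"roll":0},{"hand":0.1,"offset":[0,0,0],"roll":0}]'
python3 -m inch '[{"hand":1,"offset":[0,0,0],"roll":0},{"hand":1,"offset":[0,0,0],"roll":0},{"hand":1,"offset":[0,0,0],"roll":0},{"hand":1,"offset":[0,0,0],"roll":0},{"hand":1,"offset":[0,0,0],"roll":0}]'
```

```text
time_s: 4.68
tcp_pos: [0.5174, -0.041, 0.3301]
ee_rot: [3.139, -0.002, -2.342]
contact_force: [0.0, -0.4, -0.3]
grip_width: 0.455
gripper_force: 0.0
time_s: 5.1
tcp_pos: [0.5175, -0.041, 0.3323]
ee_rot: [-3.141, 0.001, -2.343]
contact_force: [-1.1, 1.0, 3.7]
grip_width: 0.168
gripper_force: 28.7
```

Gripped at 16 mm, which is the ridge width. Now screwing clockwise while following the descent.

```bash

for i in 1; do
python3 -m inch '[{"hand":1,"offset":[0,0,-0.002],"roll":-0.039},{"hand":1,"offset":[0,0,-0.002],"roll":-0.039},{"hand":1,"offset":[0,0,-0.002],"roll":-0.039},{"hand":1,"offset":[0,0,-0.002],"roll":-0.039},{"hand":1,"offset":[0,0,-0.002],"roll":-0.039}]'
python3 -m inch '[{"hand":1,"offset":[0,0,-0.002],"roll":-0.039},{"hand":1,"offset":[0,0,-0.002],"roll":-0.039},{"hand":1,"offset":[0,0,-0.002],"roll":-0.039},{"hand":1,"offset":[0,0,-0.002],"roll":-0.039},{"hand":1,"offset":[0,0,-0.002],"roll":-0.039}]'
python3 -m inch '[{"hand":1,"offset":[0,0,-0.002],"roll":-0.039},{"hand":1,"offset":[0,0,-0.002],"roll":-0.039},{"hand":1,"offset":[0,0,-0.002],"roll":-0.039},{"hand":1,"offset":[0,0,-0.002],"roll":-0.039},{"hand":1,"offset":[0,0,0],"roll":0}]'
done; python3 -c "
from h import *
s=sense();print(s['joint_pos'].round(3),s['ft_torque'].round(2))"
```

```text
time_s: 5.52
tcp_pos: [0.5176, -0.0411, 0.3311]
ee_rot: [-3.141, 0.001, -2.961]
contact_force: [-1.5, 0.8, 4.1]
grip_width: 0.17
gripper_force: 28.7
time_s: 5.93
tcp_pos: [0.5176, -0.0412, 0.3299]
ee_rot: [-3.142, 0.001, 2.71]
contact_force: [-0.4, -1.9, 4.9]
grip_width: 0.173
gripper_force: 28.7
time_s: 6.35
tcp_pos: [0.5174, -0.0412, 0.3289]
ee_rot: [-3.141, 0.0, 2.217]
contact_force: [-5.4, 0.5, 5.5]
grip_width: 0.166
gripper_force: 29.7
[-0.207  0.44   1.901 -0.     0.801 -0.853] [0.03 0.85 0.1 ]
```

```bash

python3 -m inch '[{"hand":1,"offset":[0,0,-0.002],"roll":-0.03},{"hand":1,"offset":[0,0,-0.002],"roll":-0.03},{"hand":1,"offset":[0,0,-0.002],"roll":-0.03},{"hand":1,"offset":[0,0,-0.002],"roll":-0.02},{"hand":1,"offset":[0,0,0],"roll":0}]'
python3 -c "
from h import *
s=sense();print(s['ee_rot'],s['ft_torque'].round(2))"
python3 -m inch '[{"hand":1,"offset":[0,0,0],"roll":-0.02},{"hand":1,"offset":[0,0,0],"roll":-0.01},{"hand":1,"offset":[0,0,0],"roll":0},{"hand":1,"offset":[0,0,0],"roll":0}]'
python3 -c "
from h import *
s=sense();print(s['ee_rot'],s['ft_torque'].round(2))"
```

```text
time_s: 6.77
tcp_pos: [0.5173, -0.0411, 0.3281]
ee_rot: [3.142, 0.0, 1.876]
contact_force: [-3.8, -0.9, 8.0]
grip_width: 0.169
gripper_force: 29.7
[3.14151633e+00 3.35824261e-04 1.87574399e+00] [-0.2   0.83 -0.02]
time_s: 7.1
tcp_pos: [0.5173, -0.0411, 0.328]
ee_rot: [3.142, 0.0, 1.786]
contact_force: [-2.7, 0.5, 6.0]
grip_width: 0.166
gripper_force: 29.7
[3.14155203e+00 3.99036458e-04 1.78584750e+00] [-0.1   0.7   0.21]
```

```bash

python3 -m inch '[{"hand":1,"offset":[0,0,0],"roll":-0.02},{"hand":1,"offset":[0,0,0],"roll":-0.02},{"hand":1,"offset":[0,0,0],"roll":0},{"hand":1,"offset":[0,0,0],"roll":0}]'
python3 -c "
from h import *
s=sense();print(s['ee_rot'],s['ft_torque'].round(2))"
```

```text
time_s: 7.43
tcp_pos: [0.5174, -0.0412, 0.328]
ee_rot: [3.141, 0.001, 1.661]
contact_force: [-2.3, -1.4, 6.2]
grip_width: 0.182
gripper_force: 32.4
[3.14127674e+00 1.16187766e-03 1.66143252e+00] [-0.34  0.64  0.87]
```

The torque rose to 0.87 N m, so the cap is on its hard stop. Open, rise and look.

```bash

python3 -m inch '[{"hand":0,"offset":[0,0,0],"roll":0},{"hand":0,"offset":[0,0,0],"roll":0},{"hand":0,"offset":[0,0,0],"roll":0},{"hand":0,"offset":[0,0,0.2],"roll":0},{"hand":0,"offset":[0,0,0.34],"roll":0}]'
python3 -m inch '[{"hand":0,"offset":[0,0,0.3],"roll":0.03},{"hand":0,"offset":[0,0,0.2],"roll":0.01},{"hand":0,"offset":[0,0,0],"roll":0}]'
python3 - <<'E'
from h import *
p=imaging.read_camera("wrist");save(p,"e.png")
for r in cut_out(p,"cap")[:1]:
    P=pts(p,r["mask"]);t=np.percentile(P[:,2],98);P=P[P[:,2]>t-.005];print(r["confidence"],len(P),t);print(cv2.minAreaRect(P[:,:2].astype(np.float32)))
for r in cut_out(p,"lube_unit")[:1]:
    P=pts(p,r["mask"]);Q=P[(P[:,2]>.104)&(P[:,2]<.116)];print(cv2.minAreaRect(Q[:,:2].astype(np.float32)))
E
```

```text
time_s: 7.85
tcp_pos: [0.5173, -0.0411, 0.3898]
ee_rot: [-3.135, -0.002, 1.659]
contact_force: [1.2, -0.8, -0.7]
grip_width: 0.47
gripper_force: 0.0
time_s: 8.1
tcp_pos: [0.5177, -0.041, 0.4569]
ee_rot: [3.134, 0.003, 1.787]
contact_force: [-0.2, 0.5, 0.8]
grip_width: 0.499
gripper_force: 0.0
0.89 962 0.15607158740954355
((0.517062783241272, -0.04047127813100815), (0.01594758778810501, 0.04275576397776604), 14.138890266418457)
((0.5184909701347351, -0.04726696014404297), (0.20074915885925293, 0.3448897898197174), 14.108183860778809)
```

View pics/e.png

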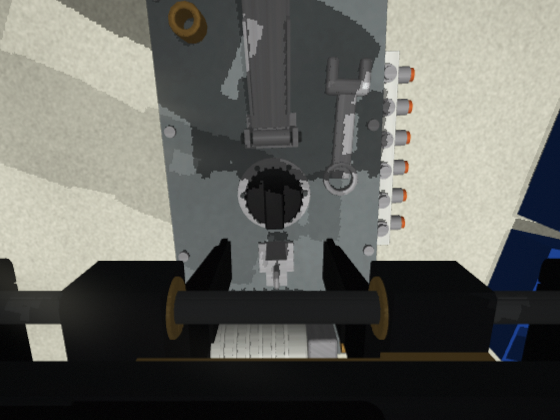

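The cap is home: its ridge at 14.1° matches the unit at 14.1–14.3°, with the ridge at (275, 200) and the bar behind it at (270, 80). Next I'll pinch the bar at bar_end (unit y = 0.144, z = 0.206, q ≈ 2.667).

```bash

python3 -m inch '[{"hand":0,"offset":[-0.074,0.291,0],"roll":0.01},{"hand":0,"offset":[-0.074,0.291,0],"roll":0},{"hand":0,"offset":[-0.074,0.291,0],"roll":0},{"hand":0,"offset":[-0.074,0.291,0],"roll":0},{"hand":0,"offset":[0,0,0],"roll":0}]'
python3 - <<'E'
from h import *
yaw=np.radians(14.2);c=np.array([.5174,-.0410]);R=np.array([[np.cos(yaw),-np.sin(yaw)],[np.sin(yaw),np.cos(yaw)]])
s=sense();print((s["tcp_pos"][:2]-c)@R,s["tcp_pos"],s["ee_rot"])
p=imaging.read_camera("wrist");save(p,"f.png")
for r in cut_out(p,"lockbar")[:1]:
    P=pts(p,r["mask"]);L=np.c_[(P[:,:2]-c)@R,P[:,2]];b=L[(L[:,2]>.175)&(L[:,2]<.25)&(abs(L[:,0])<.03)]
    print(r["confidence"],len(b),np.percentile(b,[1,50,99],axis=0))
    for _ in range(4):
        f=np.polyfit(b[:,1],b[:,2],1);b=b[abs(b[:,2]-np.polyval(f,b[:,1]))<.004]
    print(f,np.pi-np.arctan(f[0]))
E
```

```text
time_s: 8.67
tcp_pos: [0.4805, 0.1026, 0.4506]
ee_rot: [-3.139, -0.002, 1.819]
contact_force: [0.2, 0.3, 0.6]
grip_width: 0.498
gripper_force: 0.0
[-0.00052542  0.14826968] [0.48051899 0.10261047 0.45060612] [-3.13883424e+00 -1.59480030e-03  1.81943132e+00]
0.55 4019 [[-0.01401924  0.09044337  0.18222464]
 [-0.00088469  0.1403398   0.20875764]
 [ 0.01319959  0.18050254  0.22933271]]
[0.52305123 0.1352337 ] 2.6596745743600705
```

View pics/f.png

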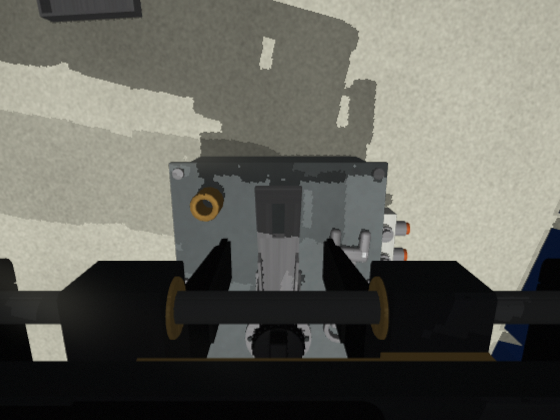

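The bar at (278, 230) is centred between the fingers. Descend and pinch.

```bash

python3 -m inch '[{"hand":0,"offset":[0.008,-0.035,-0.25],"roll":0},{"hand":0,"offset":[0,0,-0.25],"roll":0},{"hand":0,"offset":[0,0,-0.11],"roll":0},{"hand":0,"offset":[0,0,0],"roll":0}]'
python3 -m inch '[{"hand":1,"offset":[0,0,0],"roll":0},{"hand":1,"offset":[0,0,0],"roll":0},{"hand":1,"offset":[0,0,0],"roll":0},{"hand":1,"offset":[0,0,0],"roll":0}]'
python3 - <<'E'
from h import *
yaw=np.radians(14.2);c=np.array([.5174,-.0410]);u=np.array([-np.sin(yaw),np.cos(yaw)])
s=sense();y=(s["tcp_pos"][:2]-c)@u-.055;z=s["tcp_pos"][2]-.171-.16
print(y,z,np.hypot(y,z),np.arctan2(z,-y))
# waypoint moves along arc, in units
q0=np.arctan2(z,-y);r=np.hypot(y,z);Q=np.linspace(q0,0,11);prev=None
for q in Q:
    w=np.array([*(u*-r*np.cos(q)),r*np.sin(q)])/.12
    if prev is not None: print(round(q,2),(w-prev).round(3))
    prev=w
E
```

```text
time_s: 9.1
tcp_pos: [0.483, 0.0931, 0.3755]
ee_rot: [-3.136, -0.001, 1.815]
contact_force: [0.1, -0.4, -0.7]
grip_width: 0.5
gripper_force: 0.0
time_s: 9.43
tcp_pos: [0.4828, 0.0942, 0.3796]
ee_rot: [3.141, 0.0, 1.817]
contact_force: [-0.7, -1.2, -0.5]
grip_width: 0.288
gripper_force: 30.0
0.08451207900280372 0.04857730668735055 0.09747843978220543 2.6199107939534554
2.36 [ 0.032 -0.125  0.169]
2.1 [ 0.041 -0.163  0.129]
1.83 [ 0.048 -0.19   0.081]
1.57 [ 0.052 -0.204  0.028]
1.31 [ 0.052 -0.204 -0.027]
1.05 [ 0.048 -0.19  -0.081]
0.79 [ 0.041 -0.163 -0.129]
0.52 [ 0.032 -0.125 -0.168]
0.26 [ 0.02  -0.079 -0.196]
0.0 [ 0.007 -0.027 -0.21 ]
```

```bash

python3 -m inch '[{"hand":1,"offset":[0.032,-0.125,0.169],"roll":0},{"hand":1,"offset":[0.041,-0.163,0.129],"roll":0},{"hand":1,"offset":[0.048,-0.19,0.081],"roll":0},{"hand":1,"offset":[0,0,0],"roll":0}]'
python3 -m inch '[{"hand":1,"offset":[0.052,-0.204,0.028],"roll":0},{"hand":1,"offset":[0.052,-0.204,-0.027],"roll":0},{"hand":1,"offset":[0.048,-0.19,-0.081],"roll":0},{"hand":1,"offset":[0,0,0],"roll":0},{"hand":1,"offset":[0,0,0],"roll":0}]'
cat > arc.py <<'E'
from h import *
yaw=np.radians(14.2);c=np.array([.5174,-.0410]);u=np.array([-np.sin(yaw),np.cos(yaw)])
s=sense();y=(s["tcp_pos"][:2]-c)@u-.055;z=s["tcp_pos"][2]-.171-.16
r=np.hypot(y,z);q0=np.arctan2(z,-y);print(y,z,"r",r,"q",q0,s["contact_force"],s["grip_width"])
prev=np.array([*(u*y),z])/.12
for q in np.linspace(q0,0,5)[1:]:
    w=np.array([*(u*-.0985*np.cos(q)),.0985*np.sin(q)])/.12
    print(round(q,2),(w-prev).round(3));prev=w
E
python3 arc.py
```

```text
time_s: 9.77
tcp_pos: [0.4978, 0.0351, 0.4263]
ee_rot: [3.14, 0.001, 1.815]
contact_force: [-7.2, -0.7, 18.3]
grip_width: 0.291
gripper_force: 30.0
time_s: 10.18
tcp_pos: [0.5159, -0.0361, 0.4157]
ee_rot: [3.14, 0.003, 1.816]
contact_force: [-3.5, -9.6, 9.4]
grip_width: 0.293
gripper_force: 30.0
-0.04987287560919748 0.08472878177786997 r 0.09831719169653085 q 1.0387880748966516 [-3.52351161 -9.62734808  9.39431416] 0.29297054557983054
0.78 [ 0.041 -0.163 -0.129]
0.52 [ 0.032 -0.125 -0.169]
0.26 [ 0.02  -0.078 -0.197]
0.0 [ 0.007 -0.027 -0.211]
```

```bash

python3 -m inch '[{"hand":1,"offset":[0.041,-0.163,-0.129],"roll":0},{"hand":1,"offset":[0.032,-0.125,-0.169],"roll":0},{"hand":1,"offset":[0.02,-0.078,-0.197],"roll":0},{"hand":1,"offset":[0,0,0],"roll":0},{"hand":1,"offset":[0,0,0],"roll":0}]'
python3 arc.py
```

```text
time_s: 10.6
tcp_pos: [0.5274, -0.0806, 0.3556]
ee_rot: [3.14, 0.004, 1.816]
contact_force: [-2.9, -17.5, 7.2]
grip_width: 0.288
gripper_force: 30.0
-0.09579482951977092 0.024597387573232377 r 0.09890238034622716 q 0.2513416694459526 [ -2.9346227  -17.50809058   7.15411238] 0.2883274014880309
0.19 [ 0.002 -0.008 -0.051]
0.13 [ 0.002 -0.008 -0.051]
0.06 [ 0.001 -0.005 -0.051]
0.0 [ 0.    -0.002 -0.052]
```

```bash

python3 -m inch '[{"hand":1,"offset":[0.003,-0.012,-0.07],"roll":0},{"hand":1,"offset":[0.002,-0.008,-0.07],"roll":0},{"hand":1,"offset":[0,0,-0.06],"roll":0},{"hand":1,"offset":[0,0,0],"roll":0},{"hand":1,"offset":[0,0,0],"roll":0}]'
python3 arc.py | head -1
python3 -m inch '[{"hand":1,"offset":[0,0,-0.02],"roll":0},{"hand":1,"offset":[0,0,-0.01],"roll":0},{"hand":1,"offset":[0,0,0],"roll":0},{"hand":1,"offset":[0,0,0],"roll":0}]'
python3 arc.py | head -1
```

```text
time_s: 11.02
tcp_pos: [0.5279, -0.0827, 0.3322]
ee_rot: [3.14, 0.005, 1.817]
contact_force: [-2.0, -22.0, 5.5]
grip_width: 0.287
gripper_force: 30.0
-0.09804438891926406 0.001247845473539233 r 0.09805232948215836 q 0.012726665097501625 [ -1.9747678  -21.98642726   5.52023591] 0.2874396502111926
time_s: 11.35
tcp_pos: [0.5279, -0.0828, 0.329]
ee_rot: [3.139, 0.006, 1.817]
contact_force: [-1.8, -24.6, 6.7]
grip_width: 0.287
gripper_force: 30.0
-0.09812118153222321 -0.002017065380605365 r 0.09814191162815782 q -0.020553985324273917 [ -1.84540742 -24.60735731   6.68674566] 0.28650938287761407
```

```bash

python3 -m inch '[{"hand":1,"offset":[0.002,-0.008,-0.015],"roll":0},{"hand":1,"offset":[0,0,-0.015],"roll":0},{"hand":1,"offset":[0,0,0],"roll":0},{"hand":1,"offset":[0,0,0],"roll":0}]'
python3 arc.py | head -1
python3 - <<'E'
from h import *
yaw=np.radians(14.2);c=np.array([.5174,-.0410]);R=np.array([[np.cos(yaw),-np.sin(yaw)],[np.sin(yaw),np.cos(yaw)]])
for n in ("scene","side"):
    p=imaging.read_camera(n);P=pts(p,np.ones((420,560),bool));L=np.c_[(P[:,:2]-c)@R,P[:,2]]
    b=L[(abs(L[:,0])<.012)&(L[:,1]>-.03)&(L[:,1]<.04)&(L[:,2]>.15)&(L[:,2]<.2)]
    print(n,len(b),np.polyfit(b[:,1],b[:,2],1) if len(b)>20 else b, b.mean(0))
E
```

```text
time_s: 11.68
tcp_pos: [0.528, -0.0834, 0.3251]
ee_rot: [3.14, 0.005, 1.817]
contact_force: [-2.6, -19.1, 5.3]
grip_width: 0.286
gripper_force: 30.0
-0.09869067437109466 -0.005864707674288094 r 0.09886477635602224 q -0.0593553429525041 [ -2.64190826 -19.14846561   5.28297602] 0.28560012624672754
scene 138 [-0.03596827  0.16943478] [0.00280844 0.0116227  0.16901673]
side 20 [[-0.00547816  0.03963826  0.16724727]
 [-0.01016939  0.01063315  0.17253881]
 [-0.00796565  0.00864867  0.17295006]
 [-0.01133655  0.01477996  0.16754445]
 [ 0.00553278 -0.0206917   0.18063601]
 [ 0.00739013 -0.02315306  0.18137081]
 [ 0.00956436 -0.02501188  0.18173069]
 [-0.01064071 -0.00294663  0.17281223]
 [ 0.00073265 -0.02973691  0.1831075 ]
 [ 0.00443914 -0.02870356  0.18165659]
 [-0.01162835  0.00787384  0.16118771]
 [-0.01190198 -0.01165211  0.17098383]
 [-0.00695846  0.01082715  0.15521101]
 [-0.00757261  0.00963519  0.15265639]
 [-0.00455189  0.00921585  0.1520824 ]
 [-0.0046085   0.00272864  0.15536671]
 [-0.00713134  0.00412753  0.15201263]
 [-0.00652089 -0.00102046  0.15446293]
 [-0.00796157 -0.00384136  0.1529797 ]
 [ 0.00804623 -0.02245859  0.15171984]] [-0.00393604 -0.0025554   0.16601288]
```

Unclear whether the bar is flat: the pads may have slid down it. Release, rise and look.

```bash

python3 -m inch '[{"hand":-0.1,"offset":[0,0,0],"roll":0},{"hand":-0.1,"offset":[0,0,0],"roll":0},{"hand":-0.1,"offset":[0,0,0.1],"roll":0},{"hand":-0.1,"offset":[0,0,0.3],"roll":0},{"hand":-0.1,"offset":[0,0,0.3],"roll":0}]'
python3 -m inch '[{"hand":-0.1,"offset":[-0.05,0.2,0.25],"roll":0},{"hand":-0.1,"offset":[-0.05,0.2,0],"roll":0},{"hand":-0.1,"offset":[-0.05,0.2,0],"roll":0},{"hand":0,"offset":[0,0,0],"roll":0}]'
cat > bar.py <<'E'
from h import *
import sys
yaw=np.radians(14.2);c=np.array([.5174,-.0410]);R=np.array([[np.cos(yaw),-np.sin(yaw)],[np.sin(yaw),np.cos(yaw)]])
for n in ("wrist","scene","side"):
    p=imaging.read_camera(n);P=pts(p,np.ones((420,560),bool));L=np.c_[(P[:,:2]-c)@R,P[:,2]]
    if n==sys.argv[1]: save(p,sys.argv[2])
    b=L[(abs(L[:,0])>.006)&(abs(L[:,0])<.012)&(L[:,1]>-.08)&(L[:,1]<.035)&(L[:,2]>.155)&(L[:,2]<.21)]
    if len(b)<20: print(n,len(b));continue
    for _ in range(4):
        f=np.polyfit(b[:,1],b[:,2],1);b=b[abs(b[:,2]-np.polyval(f,b[:,1]))<.003]
    print(n,len(b),f,"q",-np.arctan(f[0]),"z at staple",np.polyval(f,-.06),b.min(0),b.max(0))
E
python3 bar.py wrist g.png
```

```text
time_s: 12.2
tcp_pos: [0.5277, -0.0815, 0.4083]
ee_rot: [-3.139, -0.001, 1.817]
contact_force: [1.6, 0.5, -0.1]
grip_width: 0.538
gripper_force: 0.0
time_s: 12.53
tcp_pos: [0.5085, -0.0068, 0.439]
ee_rot: [3.14, -0.0, 1.819]
contact_force: [0.9, -0.2, -0.0]
grip_width: 0.526
gripper_force: 0.0
wrist 1723 [-0.24118131  0.17628744] q 0.23666165358550906 z at staple 0.1907583203513757 [-0.01162155 -0.06916599  0.16621288] [0.01174486 0.03496778 0.19397574]
scene 44 [-0.19094266  0.17500721] q 0.1886716029926774 z at staple 0.18646377184500645 [-0.01189359 -0.04219976  0.16712073] [0.0119519  0.03483283 0.18260839]
side 25 [-0.1576789   0.17439991] q 0.15639128782353295 z at staple 0.18386063986849616 [-0.01184758 -0.03495687  0.16810588] [0.01196615 0.03395344 0.17961165]
```

View pics/g.png

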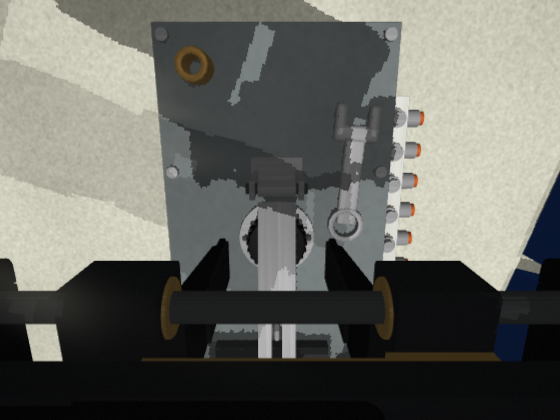

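The bar stands at q ≈ 0.2 with its slot in line with the staple, so the pads did slide. I'll shut the fingers and press it down at r ≈ 85 mm, clear of the staple.

```bash

python3 -m inch '[{"hand":1,"offset":[0.068,-0.264,0],"roll":0},{"hand":1,"offset":[0.068,-0.264,0],"roll":0},{"hand":1,"offset":[0,0,0],"roll":0},{"hand":1,"offset":[0,0,0],"roll":0},{"hand":1,"offset":[0,0,0],"roll":0}]'
python3 -m inch '[{"hand":1,"offset":[0,0,-0.2],"roll":0},{"hand":1,"offset":[0,0,-0.15],"roll":0},{"hand":1,"offset":[0,0,-0.05],"roll":0},{"hand":1,"offset":[0,0,0],"roll":0}]'
python3 arc.py|head -1
```

```text
time_s: 13.1
tcp_pos: [0.526, -0.0738, 0.4377]
ee_rot: [-3.141, -0.001, 1.815]
contact_force: [0.4, 0.9, 0.1]
grip_width: 0.205
gripper_force: 0.0
time_s: 13.43
tcp_pos: [0.5259, -0.0728, 0.389]
ee_rot: [-3.139, -0.001, 1.817]
contact_force: [-0.3, 0.1, 0.2]
grip_width: 0.008
gripper_force: 0.0
-0.08792212870917449 0.05802902051417885 r 0.10534546947347871 q 0.5833762993556216 [-0.27307067  0.12221492  0.24503389] 0.007817140366435937
```

```bash

python3 -m inch '[{"hand":1,"offset":[-0.008,0.032,-0.08],"roll":0},{"hand":1,"offset":[0,0,-0.08],"roll":0},{"hand":1,"offset":[0,0,-0.07],"roll":0},{"hand":1,"offset":[0,0,-0.05],"roll":0},{"hand":1,"offset":[0,0,0],"roll":0}]'
python3 -m inch '[{"hand":1,"offset":[0,0,-0.02],"roll":0},{"hand":1,"offset":[0,0,-0.01],"roll":0},{"hand":1,"offset":[0,0,0],"roll":0}]'
```

```text
time_s: 13.85
tcp_pos: [0.525, -0.0695, 0.3553]
ee_rot: [-3.14, -0.001, 1.817]
contact_force: [-0.6, -0.3, 0.2]
grip_width: 0.005
gripper_force: 0.0
time_s: 14.1
tcp_pos: [0.5251, -0.0696, 0.3529]
ee_rot: [3.142, -0.0, 1.817]
contact_force: [-0.5, 0.8, 1.1]
grip_width: 0.006
gripper_force: 0.0
```

```bash

python3 -m inch '[{"hand":1,"offset":[0,0,-0.015],"roll":0},{"hand":1,"offset":[0,0,0],"roll":0}]'
python3 -m inch '[{"hand":1,"offset":[0,0,-0.015],"roll":0},{"hand":1,"offset":[0,0,0],"roll":0}]'
python3 bar.py scene h.png
```

```text
time_s: 14.27
tcp_pos: [0.5251, -0.0695, 0.3522]
ee_rot: [3.14, 0.001, 1.817]
contact_force: [-3.7, -0.0, 9.0]
grip_width: 0.005
gripper_force: 4.9
time_s: 14.43
tcp_pos: [0.525, -0.0695, 0.352]
ee_rot: [3.139, 0.001, 1.817]
contact_force: [-8.1, 0.5, 28.5]
grip_width: 0.003
gripper_force: 13.9
wrist 2902 [-0.00035143  0.16300286] q 0.000351425104913485 z at staple 0.16302394682103705 [-0.01199026 -0.02982706  0.16102993] [0.01199838 0.03499413 0.16527107]
scene 87 [-0.00370289  0.16272983] q 0.0037028733322550726 z at staple 0.16295200674908586 [-0.01183274 -0.07931264  0.15964661] [0.01194851 0.03487885 0.16532031]
side 4 [-0.07541524  0.17742438] q 0.07527275263998927 z at staple 0.18194929868401657 [-0.00640269 -0.04306969  0.17766673] [ 0.00719129 -0.02542555  0.18204667]
```

Hard stop at tip height 0.162, 28 N, and the bar measures flat. Retreat upward and verify.

```bash

python3 -m inch '[{"hand":1,"offset":[0,0,0.1],"roll":0},{"hand":1,"offset":[0,0,0.3],"roll":0},{"hand":1,"offset":[0,0,0.3],"roll":0},{"hand":1,"offset":[-0.05,0.2,0.2],"roll":0},{"hand":1,"offset":[-0.05,0.2,0],"roll":0}]'
python3 -m inch '[{"hand":1,"offset":[-0.05,0.2,0],"roll":0},{"hand":1,"offset":[-0.03,0.1,0],"roll":0},{"hand":1,"offset":[0,0,0],"roll":0}]'
python3 bar.py wrist i.png
python3 - <<'E'
from h import *
p=imaging.read_camera("scene")
for t in ("short_spanner","oil_bottle","funnel"):
    r=cut_out(p,t)[0];print(t,np.median(pts(p,r["mask"]),0).round(3))
a=p["color"][170:280,190:360];p2=imaging.read_camera("wrist");save(p2,"j.png")
E
```

```text
time_s: 15.0
tcp_pos: [0.5132, -0.0216, 0.4622]
ee_rot: [3.134, 0.003, 1.815]
contact_force: [0.8, -0.3, 0.2]
grip_width: 0.004
gripper_force: 0.0
time_s: 15.25
tcp_pos: [0.5028, 0.0161, 0.4576]
ee_rot: [3.141, -0.0, 1.819]
contact_force: [0.4, -0.5, -0.3]
grip_width: 0.003
gripper_force: 0.0
wrist 104 [-0.01895836  0.16371475] q 0.01895608861367157 z at staple 0.16485225127708486 [-0.01132823  0.02571029  0.16194967] [0.01195541 0.03499869 0.16482539]
scene 116 [0.00148531 0.16295209] q -0.0014853132819592494 z at staple 0.16286297015364096 [-0.01193754 -0.07931299  0.16003262] [0.01186982 0.03489406 0.16536587]
side 77 [-0.00033019  0.16262664] q 0.00033018787303957766 z at staple 0.16264645289597157 [-0.01199334 -0.07845125  0.16027676] [0.01192097 0.03417688 0.16448518]
short_spanner [0.566 0.043 0.117]
oil_bottle [ 0.556 -0.511  0.116]
funnel [ 0.638 -0.42   0.036]
```

View pics/j.png

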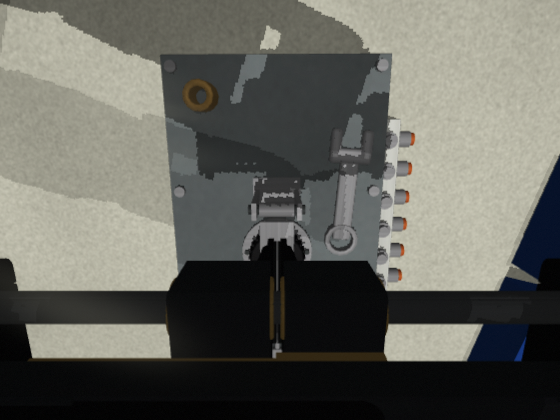

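The wrist view shows the spanner (342, 190) and coupling (199, 95) undisturbed. Scene and side depth both put the bar flat (|q| < 0.002), and the gripper is clear.

```bash
python3 -c "
from rig import robot
print(robot.close_job())"
```

```text
the job is handed in; nothing more can be done
None
```

The job is handed in: the filler cap is screwed to its hard stop and the lock bar lies flat over the staple (within 0.002 rad on two cameras), with the gripper clear and about 15 s used. I saw no sign that anything else had moved.

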